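# Pick the retaining ring out of its groove

## Robot

A 7-joint arm with a two-finger parallel gripper is mounted at the origin on a cart in front of the work surface, level with it; the furniture and walls round the work are solid. World frame = base frame: x ahead of the robot, y to its left, z up, the work surface at z = 0. Lengths are in m, angles in rad, forces in N, time in s.
With the tool pointing down it reaches from about 0.35 to 0.9 m from the base axis. Payload 8.1 kg.
Tool frame: the origin (TCP) lies on the centre line of the jaws, within the pads' length; the fingertips stand 17 mm ahead of it and the grasp point (between the pads) lies 2 mm behind it; z points along the fingers, y is the line along which they close (so a half turn about z gives the same grasp; the last joint's range is limited). The gripper opens to 85 mm and grips with 20 to 120 N. Pads are 22 mm wide; open, the fingers measure 114 mm over their backs; the gripper's body (76 mm by 85 mm) begins 54 mm behind the grasp point. The pads swing forward as they close: fully open they stand 13 mm farther back than shut.
Start: joints at [1.093, 0.434, 0.025, 1.573, -0.012, 1.134, -0.075], TCP at [0.229, -0.582, 0.248] pointing down, gripper open.
Joint ranges: [-2.62, 2.62], [-0.44, 2.09], [-1.27, 1.32], [0.08, 2.57], [-1.32, 4.46], [0.12, 2], [-2.74, 2.74]. Speed limits (rad/s): [2.22, 2.22, 3.01, 3.01, 3.14, 3.14, 3.14].

## Interface

Orientations are given as a rotation vector (axis times angle).
In Python, from plant import * gives the robot as it stands.
- The arm moves only by the tool apply_moves, never from a script. Its argument "increments" is a list of rows, each a list of 3 entries, a list of its own where there are three numbers: the gripper command: -1 is shut, 1 is fully open, values between are in proportion, then the shift along the world's x, y, z normalised to -1 to 1, where 1 is 200 mm, then the turn about the world's z normalised to -1 to 1, where 1 is 2 rad. In form: [[gripper, [dx, dy, dz], spin], ...]. A call has 1 to 20 rows; each row is the pose to reach, as a shift and turn from the pose commanded when the call began; what a row does not reach only later rows make up. A row lasts 1/10 s, in which the tool goes at most 50 mm and 8.59 degrees, less where a joint would pass 70% of its speed; a pose out of reach is approached as far as the arm can. A call with a number of a shift or a turn outside -1 to 1 is refused whole. A call with a gripper value outside its range is refused whole. The fingers move at their own pace and stop on an object; "newtons" is the grip in N (left out, the last holds). Time passes only in rows, so rows that repeat a pose let the fingers close. It gives the time, the measured TCP pose, the force, the opening and the grip force at its end, in the units of the state.
- state(): the state, without advancing time (a new reading comes with each control period).
- snapshot(name): name is "side" or "top"; returns a dict with "frame" (420x560x3 uint8, blue, green, red), "fx", "fy", "cx", "cy" (pixels), "D" ([k1, k2, p1, p2, k3] as OpenCV has them; the pictures are not rectified), "R" (3x3) and "t" (3): a world point X has camera coordinates R X + t. Camera axes: x right, y down, z forward; pixel columns grow to the right and rows downward; lengths in m; the calibration is good to about 2 mm. A picture is of the moment at which its call begins. There is no depth.
- job_done(): hands the job in; it is judged then, once.
The state is a dict: "time": time; "joint_pos": joint angles; "qvel": joint speeds; "effort": joint torques, N m; "ee_pos": TCP position; "tool_rot": TCP orientation; "ft_force": force on the tool from outside, world axes, zero at the start; "ft_torque": the same for the moment, N m; "grip_width": finger opening in m; "gripper_force": force on a finger pad.
Only numpy, scipy, OpenCV 4.12 (cv2) and the standard library are available. Lean on these libraries where they do the work, as an engineer would, in place of code of your own. Each camera call takes 0.05 s, during which the arm holds its last target. There are 200 camera calls.

## Task

The bearing housing on the bench is to be opened: take the right-angle pick from its wooden block, feel its foot into the pocket and under the ring end that overhangs it, and pull up gently until both ends of the split wire ring have snapped out over the spring balls and stay up there at the rim, with the ring's back tab still under its bridge. Then stand the pick back upright in its block, collar down on the wood. Do not press the pick hard against the housing or wrench the ring (20 N at most), do not touch the ring with the gripper, and leave the loose nut and the other tools lying as they are.

Things in the scene. Friction and masses are not known exactly. Their poses are not given: they have to be found in the camera images.
- housing: Dark round bearing housing fixed to the bench, foot flange dia 132, body dia 120, rim 48 mm above its underside. Origin: centre of the underside, z up, front -x. A round recess (radius 43.5, floor at 34 mm) holds the ring. Two spring balls in its wall, 45 degrees to either side of the front, 41.6 mm high, overhang the ring; a steel bridge at +x (top 49.5 mm) covers the ring's tab.
- pocket (a point): Point on the floor of the pick pocket, 28 mm above the housing's underside, at (-37.5, 4) mm from its axis, in the ring's split. Rim and recess floor are cut away there, y = -24 to +13 mm, x below -29 mm. Over this point the pick's foot, pointing to the housing's -y, comes down between the ring's ends with 5 mm to spare at tip and heel. Axes: the housing's.
- ring: Rigid split ring, 5 mm wire, mean radius 40 mm, 45 g. Origin: its centre, on its underside; z up. Seated on the recess floor, top 9 mm under the rim. Split at -x, 24 mm wide, a square lug at each end; tab at +x under the bridge: it turns 3 degrees at most and tips about its back. Pulled up with 5 to 15 N (leave 2 mm between shank and end face) its front snaps over the balls and stays up on them.
- ring_end_a (a point): Centre of the lug (block 9 mm radially, 5 mm along and high) at the ring end over the pocket (-y side of the split), 2.5 mm behind its flat end face. This end alone overhangs the pocket, by about 11 mm; the gap under it is 6 mm high. Seated 36.5 mm above the housing's underside; raised 12 mm both ends are surely past the balls, then rest about 9 mm above seated. Axes: the ring's.
- ring_end_b (a point): Centre of the like lug at the ring's other end (+y side of the split); seated 36.5 mm above the housing's underside.
- pick: Right-angle pick, 170 g, upright in the block. Origin: centre of the underside of its collar (34x34x5 mm), z up. Handle 18x18 mm, 5 to 60 mm up, flats face x and y. Below: 5 mm shank on the axis, foot 8 mm wide, 4 thick, from 3 mm behind the axis to 9 mm before it along the pick's -y. Reach differs each time, not measured: foot's underside 50 to 68 mm below the origin; gives 1 mm per 15 N.
- block: Wooden block 66x66 mm, top 76 mm above the bench, on a 90x76 mm base, fixed. Origin: centre of its underside, z up. A round hole, 31 mm wide, 69 deep, opens in the middle of its top; the pick's shank and foot hang in it and its collar rests on the top (pick's origin 76 mm above the block's).
- nut_m20: Bystander: hexagon nut, 30x34x16 mm, lying on the bench; origin under its middle.
Mind the look-alikes: they are no part of the job. Leave any orange or turquoise look-alike of the pick alone.

How it is judged:
On the way, in this order (a step that is already met when the one before it is completed fails the run):
1. the pick is lifted out of its block (z of pick in the frame of block above 0.125 m), for 0.2 s.
2. both ends of the ring have been lifted out past the spring balls (z of each of ring_end_a, ring_end_b in the frame of housing above 0.043 m), for 0.2 s.
At the end, for the whole second after the job is handed in: Ring ends (lug centres) 43 to 56 mm above the housing's underside (seated: 36.5), ring within 7 mm of the housing's axis; pick standing in its block, origin 72 to 80 mm above the block's underside, within 12 mm of its axis, tilted under 0.1 rad; both at rest (all of step 2 and z of each of ring_end_a, ring_end_b in the frame of housing below 0.056 m and horizontal distance between ring and housing below 0.007 m and linear speed of each of ring, pick below 0.02 m/s and z of pick in the frame of block between 0.072 and 0.08 m and horizontal distance between pick and block below 0.012 m and angle between pick's own z axis and vertical below 0.1 rad); the robot touches nothing.
It fails at once if the pick presses on the housing with more than 20 N (contact force between pick and housing above 20 N).
It fails at once if the pick loads the ring with more than 20 N (contact force between pick and ring above 20 N).
It fails at once if the gripper touches the ring (contact force between the fingers and ring above 0.5 N).
It fails at once if the ring is pulled from under its bridge (distance between ring and housing above 0.075 m).
It fails at once if the loose nut is moved more than 2 cm (distance of nut_m20 from where it was at the start of the episode above 0.02 m).
It also fails if it takes over 48 s, if anything falls off the work surface, if the arm or the gripper's body presses on something with over 40 N, if the wrist force passes 120 N, or if a joint passes its speed limit or range.

## Working session

There is one attempt and no reset: what is moved stays moved. The work goes in short steps, Python scripts to look and compute and a tool call to move; the robot and the scene stay as the last step left them, time stands still between calls to the robot, and variables do not carry over. Pictures are saved under pics/ and viewed, at most 10 in all, crops included, and the job is handed in when it is done.

Besides the shell and the picture viewer there is one more tool, called after "Request:" as name([rows], argument=value, ...), one row to a line, values as JSON. apply_moves: Moves the arm, as the interface text tells. Its arguments: {"type":"object","properties":{"increments":{"type":"array","items":{"type":"array"}},"newtons":{"type":"number"}},"required":["increments"]}

```bash
mkdir -p pics; python3 - <<'E'
from plant import *
import cv2
for n in ("side","top"):
    s=snapshot(n); cv2.imwrite(f"pics/{n}0.png",s["frame"])
    print(n,s["fx"],s["cx"],s["cy"],s["D"],s["R"],s["t"])
print(state())
E
```

```text
side 439.4576485935304 276.1758583150658 211.93776582588853 [0.00667613 0.         0.         0.         0.        ] [[ 0.98492919 -0.17292288  0.00348859]
 [-0.07112744 -0.42334642 -0.90317147]
 [ 0.15765589  0.88931181 -0.42926581]] [-0.52112179  0.09006275  0.81381668]
top 474.0716611185854 281.849663147757 210.18101888186018 [-0.1670437  0.         0.         0.         0.       ] [[-0.00519334 -0.99988283  0.01440011]
 [-0.9825662   0.00242615 -0.18589723]
 [ 0.18584051 -0.01511449 -0.98246367]] [-0.05059329  0.50560309  0.83763355]
{'time': 0.1, 'joint_pos': array([ 1.09339889,  0.43515535,  0.02496572,  1.57401334, -0.01160779,
        1.13396959, -0.07508525]), 'qvel': array([-0.00011387, -0.00249117,  0.00190989, -0.0032267 ,  0.00138035,
        0.00236408,  0.00012681]), 'effort': array([ 4.23057398e-03, -6.71754169e+01,  1.02870516e+00, -3.16903245e+01,
        1.58210413e-02,  7.15381771e-03,  1.48866059e-05]), 'ee_pos': array([ 0.22860745, -0.58123523,  0.24760025]), 'tool_rot': array([-3.08527936e+00, -5.84960710e-01,  5.89595245e-04]), 'ft_force': array([-0.39599642,  0.26776264, -0.25609136]), 'ft_torque': array([ 0.03855757,  0.08412062, -0.02462402]), 'gripper_force': 0.0, 'grip_width': 0.08541278284911286}
```

View pics/side0.png

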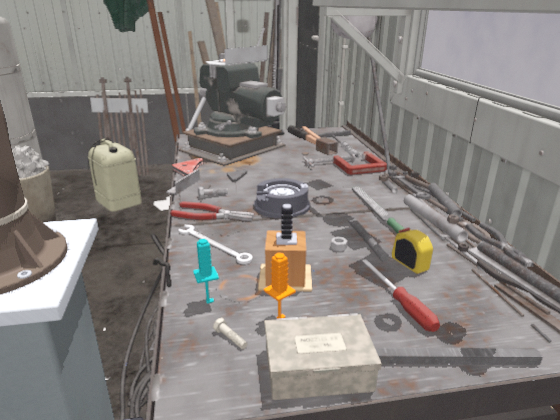

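View pics/top0.png

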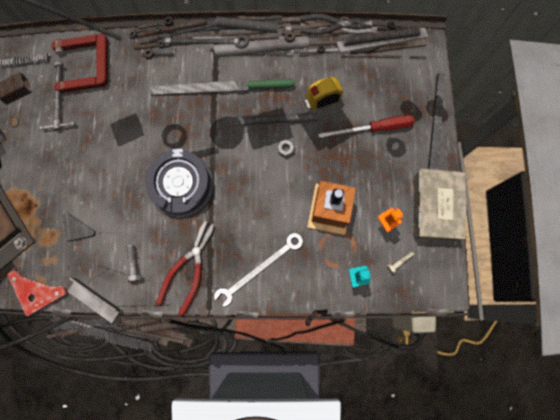

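The side view shows the pick (black handle) in its orange block at about (287,225), with the housing at (281,198). In the top view the housing is at (179,183) with its bridge up at (178,153), the pick is at (337,198) and the nut at (286,148). I'll zoom in on the housing and block.

```bash
python3 - <<'E'
import cv2,numpy as np
a=cv2.imread("pics/top0.png");b=cv2.imread("pics/side0.png")
A=cv2.resize(a[140:230,135:225],(400,400),interpolation=cv2.INTER_CUBIC)
B=cv2.resize(a[170:250,295:375],(400,400),interpolation=cv2.INTER_CUBIC)
C=cv2.resize(b[170:235,240:340],(400,260),interpolation=cv2.INTER_CUBIC)[:200]
D=cv2.resize(b[195:300,240:330],(400,467),interpolation=cv2.INTER_CUBIC)[:200]
cv2.imwrite("pics/z.png",np.vstack([np.hstack([A,B]),np.hstack([C,D])]))
E
```

```text
(no output)
```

View pics/z.png

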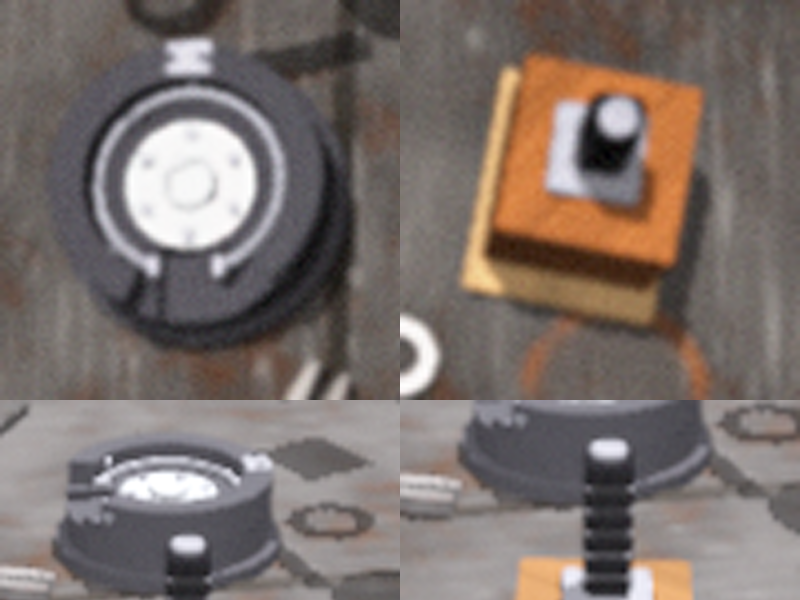

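The housing crop shows the bright ring with its two ends at crop (152,265) and (219,265), split towards the robot and bridge at (188,57). The block crop shows the collar square at about (597,150) and the handle top at (620,115). Next I'll measure these with masks.

```bash
cat > h.py <<'E'
import numpy as np, cv2
from plant import *
def K(s): return np.array([[s["fx"],0,s["cx"]],[0,s["fy"],s["cy"]],[0,0,1.]])
def rays(s,px):
    u=cv2.undistortPoints(np.float64(px).reshape(-1,1,2),K(s),np.float64(s["D"])).reshape(-1,2)
    d=np.c_[u,np.ones(len(u))]@s["R"]; return -s["R"].T@s["t"],d
def plane(s,px,z):
    o,d=rays(s,px); return (o+d*((z-o[2])/d[:,2])[:,None])
def cross(s1,p1,s2,p2):
    o1,d1=rays(s1,[p1]);o2,d2=rays(s2,[p2]);d1=d1[0];d2=d2[0]
    a=np.linalg.lstsq(np.c_[d1,-d2],o2-o1,rcond=None)[0]
    P,Q=o1+a[0]*d1,o2+a[1]*d2; return (P+Q)/2,np.linalg.norm(P-Q)
def proj(s,X):
    return cv2.projectPoints(np.float64(X).reshape(-1,1,3),cv2.Rodrigues(s["R"])[0],s["t"],K(s),np.float64(s["D"]))[0].reshape(-1,2)
def circ(P):
    A=np.c_[2*P[:,:2],np.ones(len(P))];c=np.linalg.lstsq(A,(P[:,:2]**2).sum(1),rcond=None)[0]
    return c[:2],np.sqrt(c[2]+c[0]**2+c[1]**2)
def blobs(m,amin=8):
    n,l,st,c=cv2.connectedComponentsWithStats(m.astype(np.uint8));return [(st[i],c[i],l==i) for i in range(1,n) if st[i][4]>=amin]
E
python3 - <<'E'
from h import *
s=snapshot("top");f=s["frame"];g=cv2.cvtColor(f,cv2.COLOR_BGR2GRAY).astype(int)
roi=np.zeros_like(g,bool);roi[140:220,140:216]=1
for th in (125,):
  for st,c,m in blobs((g>th)&roi):
    print(st,c.round(1))
    px=np.argwhere(m)[:,::-1]
    if st[2]>35 and st[4]<1500:
        P=plane(s,px,.039);cc,r=circ(P);print("ring",cc,r)
        x=px[np.argsort(-px[:,1])][:25];print(plane(s,x,.039)[:,:2].round(4).tolist()[:14])
    if abs(c[1]-153)<6: print("bridge",plane(s,[c],.0495), cv2.minAreaRect(np.float32(plane(s,px,.0495)[:,:2])))
# collar
sat=f.max(2).astype(int)-f.min(2)
roi[:]=0;roi[175:235,310:365]=1
for st,c,m in blobs((sat<45)&(g>110)&roi): print("collar/handle",st,c.round(1),plane(s,[c],.081),plane(s,[c],.136))
# block top orange
hsv=cv2.cvtColor(f,cv2.COLOR_BGR2HSV)
m=(hsv[...,0]<14)&(hsv[...,1]>150)&(hsv[...,2]>130)&roi
px=np.argwhere(m)[:,::-1];P=plane(s,px,.076)[:,:2];print("block",cv2.minAreaRect(np.float32(P)))
cm=((sat<60)&roi)
px=np.argwhere(cm&cv2.erode(cv2.fillConvexPoly(np.zeros_like(g,np.uint8),cv2.convexHull(np.int32(np.argwhere(m)[:,::-1])),1),np.ones((5,5))).astype(bool))[:,::-1]
P=plane(s,px,.081)[:,:2];print("pick mask",cv2.minAreaRect(np.float32(P)))
for st,c,m in blobs((hsv[...,0]<40)&(g<60)): pass
E
```

```text
[172 148  11   9  85] [177.1 152.4]
bridge [[0.61868284 0.14827899 0.0495    ]] ((0.6191221475601196, 0.14859549701213837), (0.01623360998928547, 0.019503770396113396), 2.4688899517059326)
[156 159  43  44 328] [178.3 180.5]
ring [0.56583924 0.14847047] 0.03971064907452829
[[0.5234, 0.1352], [0.5253, 0.1314], [0.5253, 0.1333], [0.5253, 0.1353], [0.5254, 0.1642], [0.5253, 0.1372], [0.5254, 0.1603], [0.5254, 0.1623], [0.5274, 0.1662], [0.5273, 0.1624], [0.5273, 0.1604], [0.5273, 0.1372], [0.5272, 0.1315], [0.5272, 0.1334]]
[162 166  31  30 724] [177.4 180.9]
[148 209   3   8  14] [148.7 212.3]
collar/handle [310 175   2   5   9] [310.4 177.2] [[ 0.56019313 -0.10452104  0.081     ]] [[ 0.54577473 -0.10022396  0.136     ]]
collar/handle [324 189  20  21 232] [333.1 199.4] [[ 0.51878927 -0.14502324  0.081     ]] [[ 0.50709265 -0.13806365  0.136     ]]
collar/handle [357 192   8  42 180] [360.  215.5] [[ 0.48892928 -0.19301162  0.081     ]] [[ 0.47919557 -0.18289741  0.136     ]]
collar/handle [311 229   7   6  22] [314.2 232. ] [[ 0.45943138 -0.10952701  0.081     ]] [[ 0.45163678 -0.10490086  0.136     ]]
block ((0.5161590576171875, -0.14717791974544525), (0.06729874014854431, 0.06627979874610901), 78.3488998413086)
pick mask ((0.5187852382659912, -0.14664790034294128), (0.03520729020237923, 0.0408225916326046), 83.94122314453125)
```

```bash
python3 - <<'E'
from h import *
s=snapshot("top");f=s["frame"];g=cv2.cvtColor(f,cv2.COLOR_BGR2GRAY).astype(int)
q=snapshot("side");G=cv2.cvtColor(q["frame"],cv2.COLOR_BGR2GRAY).astype(int)
roi=np.zeros_like(g,bool);roi[186:200,332:346]=1
t=[b for b in blobs((g>105)&roi,6)];print([(b[0].tolist(),b[1]) for b in t])
roi[:]=0;roi[200:212,280:294]=1
u=[b for b in blobs((G>150)&roi,6)];print([(b[0].tolist(),b[1]) for b in u])
print("handle top guess",cross(s,(339,193),q,(286.8,206.7)),plane(s,[(339,193)],.136),plane(q,[(286.8,206.7)],.136))
# lugs
for x0,x1 in((162,176),(178,192)):
    roi[:]=0;roi[194:206,x0:x1]=1
    for b in blobs((g>120)&roi,4): print("lug",b[0],b[1].round(1),plane(s,[b[1]],.039).round(4))
# rim: dark housing vs bench
print(g[183,135:230:2]); print(g[150:225:2,178])
E
```

```text
[([332, 186, 14, 14, 139], array([339.53956835, 191.37410072]))]
[([283, 204, 8, 4, 31], array([286.61290323, 205.4516129 ]))]
handle top guess (array([ 0.51887673, -0.14828023,  0.13738938]), np.float64(0.0020248422856985397)) [[ 0.51815795 -0.14835114  0.136     ]] [[ 0.52056513 -0.14491464  0.136     ]]
lug [162 194   9   8  38] [166.2 197.6] [[0.532 0.168 0.039]]
lug [169 194   7   2  12] [172.4 194.4] [[0.5382 0.1562 0.039 ]]
lug [178 194   7   2  12] [180.6 194.4] [[0.5381 0.1404 0.039 ]]
lug [182 194  10   9  42] [186.1 197.7] [[0.5317 0.1294 0.039 ]]
[ 98  99  99 100 102  93  86  96  88  63  83 175  92  91 204 248 248 247
 243 239 248 248 247 233 198 247 248 247 242  91 102 178 111  91  94  91
  57  19  50  57 112 102 100 101  96  85  88  87]
[227 220 229 176  95 179 109  84 135 240 224 244 245 226 248 246 247 247
 222 244 245 226 224 113  91  88  89  88  88  93  95  63  47  56  57  82
  91  89]
```

Request:
apply_moves([
  [0.3,[0.3,0.5,0],-0.06],
  [0.3,[0.6,1,0],-0.12],
  [0.3,[0.8,1.4,0],-0.18],
  [0.3,[1,1.6,0],-0.22],
  [0.3,[1,1.8,0],-0.249],
])

```text
out of range: a shift must lie within [-1, 1]
```

Two views put the handle top at (0.518, -0.148, 0.137), against an expected z of 0.136. The ring lugs are symmetric about y = 0.1487.

Request:
apply_moves([
  [0.3,[0.16,0.25,0],-0.05],
  [0.3,[0.3,0.45,0],-0.1],
  [0.3,[0.5,0.7,0],-0.15],
  [0.3,[0.7,1.0,0],-0.2],
  [0.3,[0.7,1.0,0],-0.249],
], newtons=80)

```text
time: 0.75
ee_pos: [0.3701, -0.3793, 0.2484]
tool_rot: [-3.135, 0.198, -0.001]
ft_force: [0.6, -0.5, -0.1]
grip_width: 0.0555
gripper_force: 0.0
```

Request:
apply_moves([
  [0.3,[0.16,0.25,0],0],
  [0.3,[0.33,0.5,0],0],
  [0.3,[0.5,0.75,0],0],
  [0.3,[0.74,1.0,0],0],
  [0.3,[0.74,1.0,0],0],
  [0.3,[0.74,1.0,0],0],
])

```text
time: 1.35
ee_pos: [0.5211, -0.1741, 0.2483]
tool_rot: [-3.133, 0.177, -0.003]
ft_force: [-0.1, -0.4, 0.3]
grip_width: 0.0554
gripper_force: 0.0
```

Request:
apply_moves([
  [0.3,[0,0.15,0],0],
  [0.3,[0,0.15,0],0],
  [0.3,[0,0.15,0],0],
  [0.3,[0,0.15,0],0],
])

```text
time: 1.75
ee_pos: [0.5165, -0.1527, 0.2483]
tool_rot: [3.135, -0.195, -0.0]
ft_force: [-0.6, 0.1, 0.6]
grip_width: 0.0553
gripper_force: 0.0
```

Request:
apply_moves([
  [0.3,[0.007,0.024,-0.2],0],
  [0.3,[0.007,0.024,-0.4],0],
  [0.3,[0.007,0.024,-0.57],0],
  [0.3,[0.007,0.024,-0.67],0],
  [0.3,[0.007,0.024,-0.67],0],
  [-1,[0.007,0.024,-0.67],0],
  [-1,[0.007,0.024,-0.67],0],
  [-1,[0.007,0.024,-0.67],0],
  [-1,[0.007,0.024,-0.67],0],
  [-1,[0.007,0.024,-0.67],0],
  [-1,[0.007,0.024,-0.67],0],
], newtons=80)

```text
time: 2.85
ee_pos: [0.5192, -0.1473, 0.1159]
tool_rot: [3.135, -0.194, 0.005]
ft_force: [-0.9, -0.7, 7.6]
grip_width: 0.0173
gripper_force: 77.9
```

Request:
apply_moves([
  [-1,[0,0,0.05],0],
  [-1,[0,0,0.15],0],
  [-1,[0,0,0.3],0],
  [-1,[0,0,0.45],0],
  [-1,[0,0,0.6],0],
  [-1,[0,0,0.7],0],
  [-1,[0,0,0.7],0],
  [-1,[0,0,0.7],0],
  [-1,[0,0,0.7],0],
])

```text
time: 3.75
ee_pos: [0.5174, -0.1467, 0.2533]
tool_rot: [-3.135, 0.193, 0.003]
ft_force: [-0.2, -0.2, -0.9]
grip_width: 0.017
gripper_force: 78.0
```

```bash
python3 - <<'E'
from h import *
S=state();print(S["time"],S["ee_pos"],S["tool_rot"],S["ft_force"],S["grip_width"])
q=snapshot("side");s=snapshot("top")
cv2.imwrite("pics/side1.png",q["frame"]);cv2.imwrite("pics/top1.png",s["frame"])
p=proj(q,S["ee_pos"]-[0,0,.07])[0].astype(int);print(p)
a=q["frame"][p[1]-60:p[1]+60,p[0]-60:p[0]+60];cv2.imwrite("pics/z1.png",cv2.resize(a,(600,600),interpolation=cv2.INTER_CUBIC));print(p-60)
E
```

```text
3.75 [ 0.51737217 -0.14665119  0.25327615] [-3.13539647e+00  1.93359537e-01  3.09076428e-03] [-0.17417571 -0.23093927 -0.93977233] 0.017007622602488285
[285 179]
[225 119]
```

View pics/z1.png

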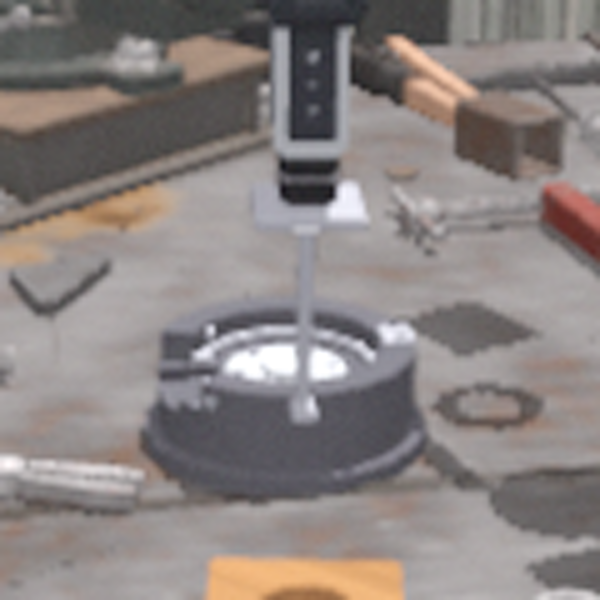

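The crop shows the pick hanging straight with its foot at crop (303,408), seen nearly end-on. I'll turn it about 57 degrees so the foot direction and the reach can be read clearly.

Request:
apply_moves([
  [-1,[0,0,0],0.07],
  [-1,[0,0,0],0.14],
  [-1,[0,0,0],0.21],
  [-1,[0,0,0],0.28],
  [-1,[0,0,0],0.35],
  [-1,[0,0,0],0.42],
  [-1,[0,0,0],0.5],
  [-1,[0,0,0],0.56],
  [-1,[0,0,0],0.56],
  [-1,[0,0,0],0.56],
  [-1,[0,0,0],0.56],
])

```text
time: 4.95
ee_pos: [0.518, -0.1468, 0.254]
tool_rot: [-2.761, -1.497, 0.001]
ft_force: [0.2, -0.8, -2.2]
grip_width: 0.017
gripper_force: 77.9
```

```bash
python3 - <<'E'
from h import *
S=state();print(S["time"],S["ee_pos"],S["tool_rot"],S["ft_force"])
q=snapshot("side")
cv2.imwrite("pics/side2.png",q["frame"])
p=proj(q,S["ee_pos"]-[0,0,.09])[0].astype(int);o=p-30;print(o)
a=q["frame"][o[1]:o[1]+60,o[0]:o[0]+60];cv2.imwrite("pics/z2.png",cv2.resize(a,(600,600),interpolation=cv2.INTER_NEAREST))
E
```

```text
4.95 [ 0.51804395 -0.14683618  0.25399077] [-2.76145331e+00 -1.49717454e+00  6.71104728e-04] [ 0.24627366 -0.77846744 -2.22654829]
[255 161]
```

View pics/z2.png

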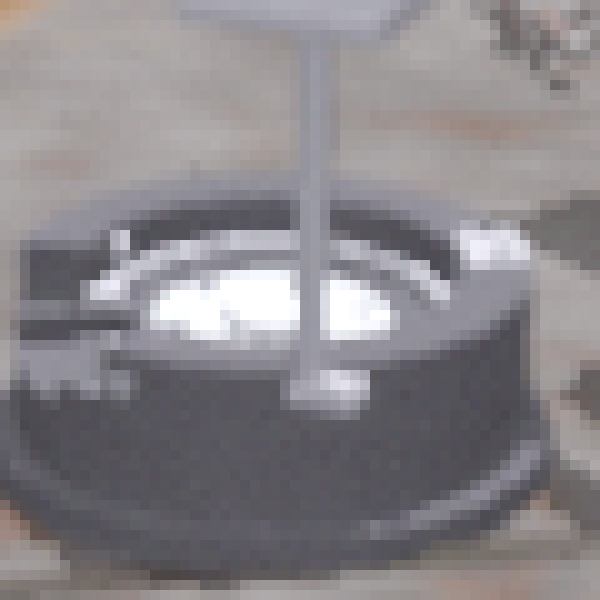

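The foot (crop 288–370) extends right of and in front of the shank (315). It therefore points along about -33° in the world frame, which is the tool's x yaw minus 90°. Now the reach.

```bash
python3 - <<'E'
from h import *
q=snapshot("side");S=state();e=S["ee_pos"];G=cv2.cvtColor(q["frame"],cv2.COLOR_BGR2GRAY).astype(int)
print(e)
for z in (.144,.148,.152,.156,.160,.164):
    print(z,proj(q,[e[0]+.0053,e[1]-.0083,z]).round(1),proj(q,[e[0],e[1],z]).round(1))
print(G[194:206,280:296])
for r in(170,180,190):print(r,G[r,280:293])
# collar underside near corner columns
y=np.radians(56.9)
for a in(45,135,225,315):
    d=.02404*np.array([np.cos(y+np.radians(a)),np.sin(y+np.radians(a))]);print(a,proj(q,[e[0]+d[0],e[1]+d[1],e[2]-.0399]).round(1))
print(G[150:170,272:302:2])
E
```

```text
[ 0.51812304 -0.14675879  0.25418405]
0.144 [[289.9 204.6]] [[285.6 202.7]]
0.148 [[289.9 202.3]] [[285.6 200.5]]
0.152 [[290. 200.]] [[285.7 198.2]]
0.156 [[290.  197.7]] [[285.7 195.8]]
0.16 [[290.1 195.4]] [[285.7 193.5]]
0.164 [[290.1 193. ]] [[285.8 191.2]]
[[189 185 194 193 181 151 155 197 237 232 227 208 193 180 147 149]
 [172 167 178 177 167 150 155 157 165 146 148 147 147 147 148 147]
 [147 149 148 148 149 154 155 148 149 146 146 144 145 141 133 122]
 [135 136 135 134 135 152 154 149 148 130 126 121 116 114 101  92]
 [106 108 109 113 132 155 168 197 215 206 186 170  89  85  90  84]
 [ 88  90  87 115 156 166 175 197 221 223 200 190  92  88  87  88]
 [ 87  88  88 123 164 166 165 167 177 189 172 162  94  84  83  84]
 [ 88  87  87 105 132 131 136 143 151 161 154 113  90  86  87  85]
 [ 87  89  88  90  90  95  98 112 119 128 124  90  88  89  89  86]
 [ 91  90  93  91  90  89  92  91  90  92  90  89  88  88  87  89]
 [ 89  92  91  89  88  89  88  89  89  85  87  89  88  87  86  83]
 [ 88  89  88  89  88  86  85  84  83  88  89  89  86  85  85  83]]
170 [162 163 164 159 153 147 154
[... 781 characters left out ...]
5 167]
 [168 170 170 171 169 148 142 131 107 144 170 186 217 184 154]
 [167 170 176 175 173 170 172 167 159 171 170 168 172 145 166]
 [159 163 167 168 171 175 178 176 173 172 172 165 143 154 172]
 [161 154 154 158 161 167 170 169 171 177 175 151 145 166 172]
 [167 159 157 154 150 154 157 158 163 170 166 140 160 167 170]
 [169 167 161 153 148 147 146 151 149 155 155 149 166 167 168]
 [171 167 163 159 155 150 142 151 146 152 152 160 169 169 165]
 [171 167 163 160 156 150 149 156 149 155 155 164 171 170 165]
 [167 167 164 161 159 155 152 155 150 156 155 160 165 166 165]
 [166 163 162 160 159 158 153 155 148 156 154 158 159 160 162]
 [164 161 160 160 160 162 151 155 151 158 156 158 154 156 158]]
```

Seen from the side, the foot underside is about 0.1057 m below the TCP, so the reach is roughly 66–68 mm. The shank column agrees with the TCP in x. Next I'll turn the foot to -y and carry the pick over the pocket.

Request:
apply_moves([
  [-1,[0,0.1,0],-0.07],
  [-1,[0,0.25,0],-0.14],
  [-1,[0,0.4,0],-0.21],
  [-1,[0,0.55,0],-0.28],
  [-1,[0,0.7,0],-0.35],
  [-1,[0.05,0.85,0],-0.42],
  [-1,[0.05,0.95,0],-0.48],
  [-1,[0.05,1,0],-0.496],
  [-1,[0.05,1,0],-0.496],
])

```text
time: 5.95
ee_pos: [0.528, 0.0554, 0.2544]
tool_rot: [-3.141, -0.01, -0.0]
ft_force: [-0.4, -0.2, -1.6]
grip_width: 0.0169
gripper_force: 78.1
```

Request:
apply_moves([
  [-1,[0,0.15,0],0],
  [-1,[0,0.3,0],0],
  [-1,[0,0.42,0],0],
  [-1,[0,0.495,0],0],
  [-1,[0,0.495,0],0],
  [-1,[0,0.495,0],0],
  [-1,[0,0.495,0],0],
  [-1,[0,0.495,0],0],
])

```text
time: 6.75
ee_pos: [0.5284, 0.1506, 0.2543]
tool_rot: [3.141, 0.004, 0.0]
ft_force: [-0.2, 1.0, -1.2]
grip_width: 0.0169
gripper_force: 78.3
```

```bash
python3 - <<'E'
from h import *
S=state();print({k:np.round(S[k],4) for k in("time","ee_pos","tool_rot","ft_force","ft_torque","qvel")})
q=snapshot("side");s=snapshot("top");e=S["ee_pos"]
p=proj(q,e-[0,0,.1])[0].astype(int)-[25,20];print(p)
a=cv2.resize(q["frame"][p[1]:p[1]+60,p[0]:p[0]+80],(800,600),interpolation=cv2.INTER_NEAREST)
cv2.imwrite("pics/z3.png",a)
E
```

```text
{'time': np.float64(6.75), 'ee_pos': array([0.5284, 0.1506, 0.2543]), 'tool_rot': array([3.1409e+00, 4.2000e-03, 1.0000e-04]), 'ft_force': array([-0.193 ,  1.0355, -1.2032]), 'ft_torque': array([ 0.017 ,  0.0123, -0.0468]), 'qvel': array([-0.0038, -0.0012, -0.0047, -0.001 , -0.002 , -0.0024, -0.0027])}
[239 123]
```

View pics/z3.png

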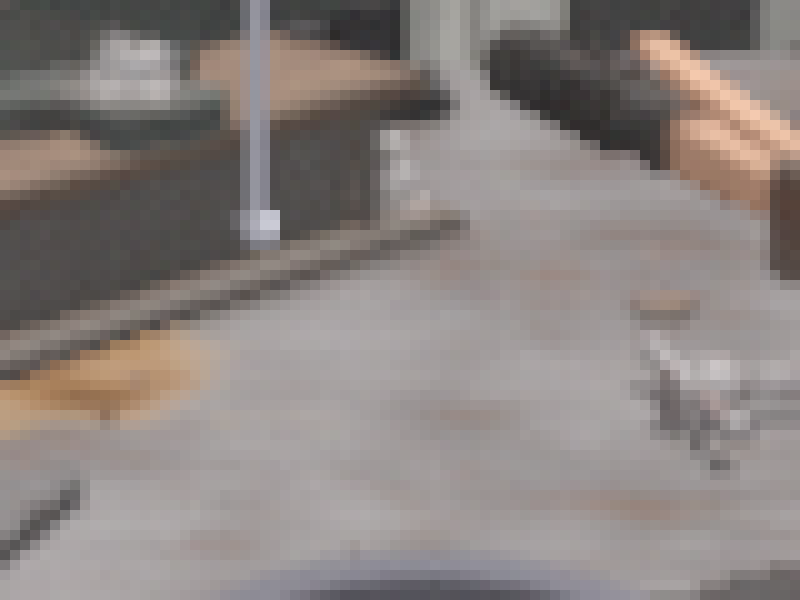

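The side crop shows the shank and foot hanging cleanly at crop (260,225). I'll descend to just above the rim.

Request:
apply_moves([
  [-1,[0,0.007,-0.1],0],
  [-1,[0,0.007,-0.2],0],
  [-1,[0,0.007,-0.3],0],
  [-1,[0,0.007,-0.4],0],
  [-1,[0,0.007,-0.44],0],
  [-1,[0,0.007,-0.44],0],
  [-1,[0,0.007,-0.44],0],
  [-1,[0,0.007,-0.44],0],
])

```text
time: 7.65
ee_pos: [0.5289, 0.1538, 0.1674]
tool_rot: [-3.141, -0.007, -0.003]
ft_force: [0.2, 0.1, -1.5]
grip_width: 0.0171
gripper_force: 78.3
```

```bash
python3 - <<'E'
from h import *
S=state();print({k:np.round(S[k],4) for k in("time","ee_pos","tool_rot","ft_force","ft_torque")})
q=snapshot("side");s=snapshot("top");e=S["ee_pos"]
for z in (.05,.055,.06,.065): print(z,proj(q,[e[0],e[1]-.009,z]).round(1),proj(s,[e[0],e[1]-.009,z]).round(1))
a=cv2.resize(q["frame"][165:225,245:315],(420,360),interpolation=cv2.INTER_CUBIC)
b=cv2.resize(s["frame"][150:210,145:208],(378,360),interpolation=cv2.INTER_CUBIC)
cv2.imwrite("pics/z4.png",np.hstack([a,b]))
E
```

```text
{'time': np.float64(7.65), 'ee_pos': array([0.5289, 0.1538, 0.1674]), 'tool_rot': array([-3.141e+00, -7.300e-03, -2.700e-03]), 'ft_force': array([ 0.2017,  0.1301, -1.518 ]), 'ft_torque': array([0.0015, 0.0059, 0.0045])}
0.05 [[265.2 188.3]] [[176.9 198. ]]
0.055 [[265.2 186.3]] [[176.4 197.4]]
0.06 [[265.2 184.2]] [[175.9 196.8]]
0.065 [[265.2 182.2]] [[175.3 196.3]]
```

View pics/z4.png

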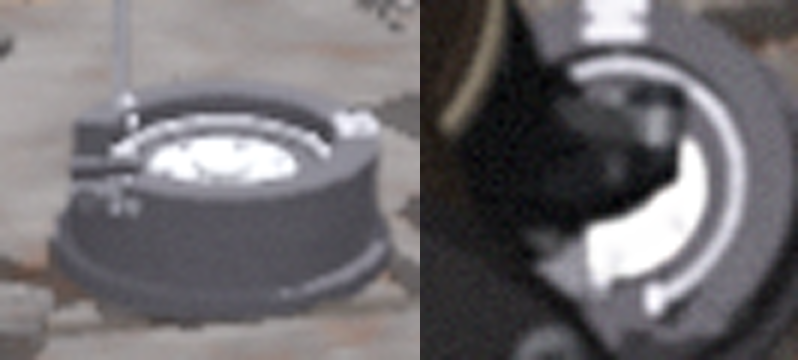

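The foot shows at px (265,183), hanging over the front notch at a height of about 0.061 m, so it sits about 0.106 below the TCP. I'll lower it in between the ring ends, slowing near the floor.

Request:
apply_moves([
  [-1,[0,-0.002,-0.03],0],
  [-1,[0,-0.002,-0.05],0],
  [-1,[0,-0.002,-0.07],0],
  [-1,[0,-0.002,-0.09],0],
  [-1,[0,-0.002,-0.1],0],
  [-1,[0,-0.002,-0.11],0],
  [-1,[0,-0.002,-0.11],0],
  [-1,[0,-0.002,-0.11],0],
  [-1,[0,-0.002,-0.11],0],
])

```text
time: 8.65
ee_pos: [0.5283, 0.1532, 0.1445]
tool_rot: [-3.142, -0.007, -0.0]
ft_force: [-0.9, -0.7, -1.7]
grip_width: 0.017
gripper_force: 78.3
```

Request:
apply_moves([
  [-1,[0,0,-0.008],0],
  [-1,[0,0,-0.016],0],
  [-1,[0,0,-0.022],0],
  [-1,[0,0,-0.022],0],
  [-1,[0,0,-0.022],0],
])

```text
time: 9.15
ee_pos: [0.5282, 0.1532, 0.1399]
tool_rot: [3.142, 0.007, -0.0]
ft_force: [-0.3, 0.2, -2.1]
grip_width: 0.0169
gripper_force: 78.3
```

Request:
apply_moves([
  [-1,[0,0,-0.003],0],
  [-1,[0,0,-0.006],0],
  [-1,[0,0,-0.008],0],
  [-1,[0,0,-0.008],0],
  [-1,[0,0,-0.008],0],
])

```text
time: 9.65
ee_pos: [0.5282, 0.1532, 0.1383]
tool_rot: [3.142, 0.007, -0.0]
ft_force: [0.2, -1.0, -0.8]
grip_width: 0.0172
gripper_force: 78.3
```

Free-air force is about -1.5 ± 0.7 N. Now 1 mm steps.

Request:
apply_moves([
  [-1,[0,0,-0.002],0],
  [-1,[0,0,-0.005],0],
  [-1,[0,0,-0.005],0],
  [-1,[0,0,-0.005],0],
])

```text
time: 10.05
ee_pos: [0.5282, 0.1532, 0.1373]
tool_rot: [3.142, 0.007, -0.0]
ft_force: [-0.2, -0.2, -0.9]
grip_width: 0.0168
gripper_force: 78.3
```

Request:
apply_moves([
  [-1,[0,0,-0.002],0],
  [-1,[0,0,-0.005],0],
  [-1,[0,0,-0.005],0],
  [-1,[0,0,-0.005],0],
])

```text
time: 10.45
ee_pos: [0.5282, 0.1532, 0.1363]
tool_rot: [3.142, 0.007, -0.0]
ft_force: [0.1, 0.0, -1.2]
grip_width: 0.0169
gripper_force: 78.3
```

Request:
apply_moves([
  [-1,[0,0,-0.002],0],
  [-1,[0,0,-0.005],0],
  [-1,[0,0,-0.005],0],
  [-1,[0,0,-0.005],0],
])

```text
time: 10.85
ee_pos: [0.5282, 0.1532, 0.1353]
tool_rot: [3.142, 0.007, -0.0]
ft_force: [-0.1, -1.0, -1.6]
grip_width: 0.0168
gripper_force: 78.3
```

Request:
apply_moves([
  [-1,[0,0,-0.002],0],
  [-1,[0,0,-0.005],0],
  [-1,[0,0,-0.005],0],
  [-1,[0,0,-0.005],0],
])

```text
time: 11.25
ee_pos: [0.5282, 0.1532, 0.1343]
tool_rot: [3.142, 0.007, -0.0]
ft_force: [-0.0, 0.1, -1.5]
grip_width: 0.0172
gripper_force: 78.3
```

Request:
apply_moves([
  [-1,[0,0,-0.002],0],
  [-1,[0,0,-0.005],0],
  [-1,[0,0,-0.005],0],
  [-1,[0,0,-0.005],0],
])

```text
time: 11.65
ee_pos: [0.5283, 0.1533, 0.1337]
tool_rot: [-3.141, -0.007, -0.001]
ft_force: [-0.5, -0.3, 3.6]
grip_width: 0.0169
gripper_force: 79.0
```

Floor contact, at 5 N with TCP z = 0.1337, matches the expected 0.134. I'll raise 1 mm clear of the floor and slide the foot towards -y.

Request:
apply_moves([
  [-1,[0,0,0.008],0],
  [-1,[0,0,0.008],0],
  [-1,[0,-0.01,0.008],0],
  [-1,[0,-0.02,0.008],0],
  [-1,[0,-0.03,0.008],0],
  [-1,[0,-0.03,0.008],0],
  [-1,[0,-0.03,0.008],0],
])

```text
time: 12.35
ee_pos: [0.5282, 0.1471, 0.1349]
tool_rot: [3.142, 0.007, -0.0]
ft_force: [1.0, 0.3, -1.4]
grip_width: 0.017
gripper_force: 78.5
```

Request:
apply_moves([
  [-1,[0,-0.004,0],0],
  [-1,[0,-0.008,0],0],
  [-1,[0,-0.008,0],0],
  [-1,[0,-0.008,0],0],
])

```text
time: 12.75
ee_pos: [0.5282, 0.1456, 0.1349]
tool_rot: [3.142, 0.007, 0.0]
ft_force: [0.3, 1.0, -1.3]
grip_width: 0.0171
gripper_force: 78.5
```

Request:
apply_moves([
  [-1,[0,-0.004,0],0],
  [-1,[0,-0.007,0],0],
  [-1,[0,-0.007,0],0],
  [-1,[0,-0.007,0],0],
])

```text
time: 13.15
ee_pos: [0.5282, 0.1442, 0.1349]
tool_rot: [-3.142, -0.007, 0.0]
ft_force: [-0.5, 0.6, -1.4]
grip_width: 0.017
gripper_force: 78.5
```

Request:
apply_moves([
  [-1,[0,-0.004,0],0],
  [-1,[0,-0.008,0],0],
  [-1,[0,-0.012,0],0],
  [-1,[0,-0.012,0],0],
  [-1,[0,-0.012,0],0],
])

```text
time: 13.65
ee_pos: [0.5282, 0.1417, 0.1349]
tool_rot: [3.142, 0.007, -0.0]
ft_force: [0.1, 0.6, -1.8]
grip_width: 0.0172
gripper_force: 78.5
```

Request:
apply_moves([
  [-1,[0,-0.003,0],0],
  [-1,[0,-0.005,0],0],
  [-1,[0,-0.005,0],0],
  [-1,[0,-0.005,0],0],
])

```text
time: 14.05
ee_pos: [0.5282, 0.1407, 0.1349]
tool_rot: [3.142, 0.007, -0.0]
ft_force: [-0.5, 0.2, -1.9]
grip_width: 0.0172
gripper_force: 78.5
```

Request:
apply_moves([
  [-1,[0,-0.002,0],0],
  [-1,[0,-0.005,0],0],
  [-1,[0,-0.005,0],0],
  [-1,[0,-0.005,0],0],
])

```text
time: 14.45
ee_pos: [0.5282, 0.1397, 0.1349]
tool_rot: [3.142, 0.007, 0.0]
ft_force: [0.9, -0.3, -0.9]
grip_width: 0.0171
gripper_force: 78.4
```

Request:
apply_moves([
  [-1,[0,-0.002,0],0],
  [-1,[0,-0.005,0],0],
  [-1,[0,-0.005,0],0],
  [-1,[0,-0.005,0],0],
])

```text
time: 14.85
ee_pos: [0.5282, 0.1387, 0.1349]
tool_rot: [3.142, 0.007, -0.0]
ft_force: [-0.5, 0.3, -1.4]
grip_width: 0.017
gripper_force: 78.3
```

Request:
apply_moves([
  [-1,[0,-0.002,0],0],
  [-1,[0,-0.005,0],0],
  [-1,[0,-0.005,0],0],
  [-1,[0,-0.005,0],0],
])

```text
time: 15.25
ee_pos: [0.5282, 0.1378, 0.1349]
tool_rot: [3.142, 0.007, -0.0]
ft_force: [-0.5, 0.1, -1.2]
grip_width: 0.0168
gripper_force: 78.3
```

Request:
apply_moves([
  [-1,[0,0.006,0],0],
  [-1,[0,0.01,0],0],
  [-1,[0,0.01,0],0],
  [-1,[0,0.01,0.003],0],
  [-1,[0,0.01,0.006],0],
  [-1,[0,0.01,0.008],0],
  [-1,[0,0.01,0.008],0],
  [-1,[0,0.01,0.008],0],
])

```text
time: 16.05
ee_pos: [0.5281, 0.1397, 0.1365]
tool_rot: [3.142, 0.007, -0.0]
ft_force: [-0.9, 0.1, -2.0]
grip_width: 0.0169
gripper_force: 78.3
```

Request:
apply_moves([
  [-1,[0,0,0.002],0],
  [-1,[0,0,0.005],0],
  [-1,[0,0,0.005],0],
  [-1,[0,0,0.005],0],
])

```text
time: 16.45
ee_pos: [0.5282, 0.1398, 0.1375]
tool_rot: [3.142, 0.007, 0.0]
ft_force: [0.6, 0.3, -2.0]
grip_width: 0.0173
gripper_force: 78.3
```

Request:
apply_moves([
  [-1,[0,0,0.002],0],
  [-1,[0,0,0.005],0],
  [-1,[0,0,0.005],0],
  [-1,[0,0,0.005],0],
])

```text
time: 16.85
ee_pos: [0.5283, 0.1398, 0.1385]
tool_rot: [-3.142, -0.007, -0.0]
ft_force: [1.1, 0.1, -3.2]
grip_width: 0.0174
gripper_force: 78.0
```

```bash
python3 - <<'E'
from h import *
S=state();print({k:np.round(S[k],4) for k in("time","ee_pos","ft_force","ft_torque")})
q=snapshot("side");s=snapshot("top")
a=cv2.resize(q["frame"][170:215,245:295],(400,360),interpolation=cv2.INTER_CUBIC)
b=cv2.resize(s["frame"][160:210,153:208],(396,360),interpolation=cv2.INTER_CUBIC)
cv2.imwrite("pics/z5.png",np.hstack([a,b]))
E
```

```text
{'time': np.float64(16.85), 'ee_pos': array([0.5283, 0.1398, 0.1385]), 'ft_force': array([ 1.0766,  0.0849, -3.1654]), 'ft_torque': array([ 0.1192, -0.3197, -0.014 ])}
```

View pics/z5.png

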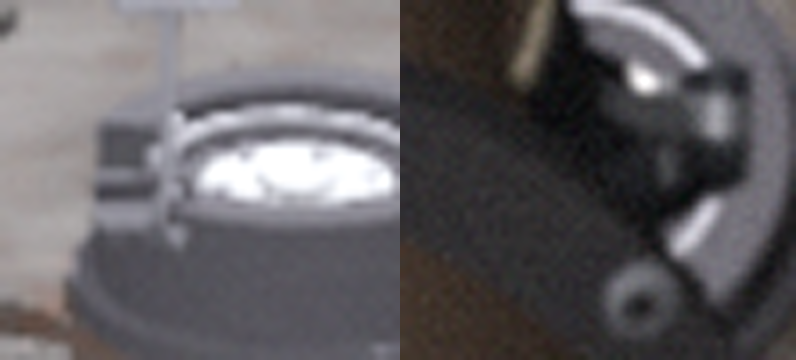

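The side crop shows the shank at (172,120) down in the notch, with the foot under the ring end. The load is now rising, so I'll keep pulling gently.

Request:
apply_moves([
  [-1,[0,0,0.002],0],
  [-1,[0,0,0.004],0],
  [-1,[0,0,0.004],0],
  [-1,[0,0,0.004],0],
])

```text
time: 17.35
ee_pos: [0.528, 0.1398, 0.1394]
tool_rot: [3.141, 0.007, -0.0]
ft_force: [0.0, 0.7, -2.0]
grip_width: 0.0173
gripper_force: 78.1
```

Request:
apply_moves([
  [-1,[0,0,0.002],0],
  [-1,[0,0,0.005],0],
  [-1,[0,0,0.005],0],
  [-1,[0,0,0.005],0],
])

```text
time: 17.75
ee_pos: [0.5282, 0.1397, 0.1404]
tool_rot: [3.142, 0.007, -0.0]
ft_force: [-0.5, -0.9, -1.8]
grip_width: 0.0169
gripper_force: 78.3
```

Request:
apply_moves([
  [-1,[0,0,0.002],0],
  [-1,[0,0,0.005],0],
  [-1,[0,0,0.005],0],
  [-1,[0,0,0.005],0],
])

```text
time: 18.15
ee_pos: [0.5282, 0.1398, 0.1414]
tool_rot: [3.142, 0.007, -0.0]
ft_force: [0.3, -0.2, -1.8]
grip_width: 0.0168
gripper_force: 78.3
```

```bash
python3 - <<'E'
from h import *
S=state();print({k:np.round(S[k],4) for k in("time","ee_pos","ft_force","ft_torque")})
q=snapshot("side")
f0=cv2.imread("pics/side2.png")[160:220,240:320].astype(int);f1=q["frame"][160:220,240:320].astype(int)
g=lambda f:f.mean(2).astype(int)
np.set_printoptions(linewidth=250)
print(g(f0)[20:46,14:50]);print(g(f1)[20:46,14:50])
E
```

```text
{'time': np.float64(18.15), 'ee_pos': array([0.5282, 0.1398, 0.1414]), 'ft_force': array([ 0.2967, -0.1786, -1.8015]), 'ft_torque': array([0.0246, 0.0277, 0.0089])}
[[172 169 168 166 166 163 163 160 161 161 156 155 153 150 150 146 146 148 146 145 145 143 137 136 130 129 133 128 126 132 140 157 156 149 140 147]
 [167 168 165 164 162 160 158 155 154 153 148 147 146 148 147 146 140 136 127 118 116 115 110 104 101 100  97  97  93 100 121 153 158 143 116 121]
 [167 165 164 164 160 159 152 151 150 148 147 147 145 142 132 123 110 102  94  90  86  89  89  88  89  88  90  91  89  89 114 152 157 139  93  91]
 [164 162 164 162 158 155 151 149 150 147 148 143 129 117 100  92  82  83  83  85  88  83  87  86  90  88  90  88  88  87 115 151 158 140  94  89]
 [161 161 159 155 146 148 147 146 149 148 139 122 174 204  87  82  84  84  84  85 100 129 151 173 197 191 186 187 188 187 174 152 158 145 121 113]
 [159 154 152 130 116 121 123 123 127 126 117 102 177 205  95  82 115 153 181 210 200 188 179 187 201 195 194 193 192 194 179 152 158 154 167 189]
 [153 151 143 110  86  84  87  88  97  96  92  95 137
[... 6010 characters left out ...]
81  81  81  83  89  96  87  82  85  86  85  85  86  87  87  88  86  86  88  86  89  88  89  84  87  87  89  87]
 [129  95  83  74  78  79  81  78  81  76  79  82  82  83  84  89  84  83  88  85  85  87  88  87  86  86  89  88  90  91  88  89  89  88  91  89]
 [131  94  88  74  73  78  79  79  81  82  81  81  85  86  85  85  84  85  86  87  88  89  88  86  86  86  88  88  88  90  89  91  88  89  87  88]
 [117  96  89  79  75  77  76  77  77  81  80  83  83  85  81  83  84  85  88  89  88  86  85  89  91  89  92  90  92  90  87  89  86  90  87  88]
 [ 98  97  93  85  74  76  79  82  79  84  82  81  82  83  82  85  84  87  87  86  89  89  88  88  91  87  88  87  89  89  88  85  88  86  89  86]]
```

```bash
python3 - <<'E'
from h import *
q=snapshot("side")
for z in(.039,.044,.048,.051,.054): print(z,"a",proj(q,[.5283,.1342,z]).round(1)-[254,180],"b",proj(q,[.5283,.1632,z]).round(1)-[254,180],"back",proj(q,[.566,.1885,z]).round(1)-[254,180])
E
```

```text
0.039 a [[11.7 14.6]] b [[9.8 9.7]] back [[23.8  4.7]]
0.044 a [[11.7 12.5]] b [[9.8 7.7]] back [[23.8  2.8]]
0.048 a [[11.7 10.9]] b [[9.8 6.1]] back [[23.8  1.2]]
0.051 a [[11.7  9.7]] b [[9.8 4.9]] back [[23.8  0.1]]
0.054 a [[11.6  8.4]] b [[9.7 3.7]] back [[23.8 -1.1]]
```

Request:
apply_moves([
  [-1,[0,0,0.002],0],
  [-1,[0,0,0.005],0],
  [-1,[0,0,0.005],0],
  [-1,[0,0,0.005],0],
])

```text
time: 18.65
ee_pos: [0.5282, 0.1398, 0.1424]
tool_rot: [3.142, 0.007, 0.0]
ft_force: [-0.1, -0.3, -2.0]
grip_width: 0.017
gripper_force: 78.3
```

Request:
apply_moves([
  [-1,[0,0,0.002],0],
  [-1,[0,0,0.005],0],
  [-1,[0,0,0.005],0],
  [-1,[0,0,0.005],0],
])

```text
time: 19.05
ee_pos: [0.5282, 0.1397, 0.1434]
tool_rot: [3.141, 0.007, 0.0]
ft_force: [-0.3, -0.1, -2.3]
grip_width: 0.017
gripper_force: 78.3
```

Request:
apply_moves([
  [-1,[0,0,0.002],0],
  [-1,[0,0,0.005],0],
  [-1,[0,0,0.005],0],
  [-1,[0,0,0.005],0],
])

```text
time: 19.45
ee_pos: [0.5282, 0.1398, 0.1444]
tool_rot: [-3.142, -0.007, -0.0]
ft_force: [0.0, 0.2, -1.9]
grip_width: 0.0171
gripper_force: 78.3
```

Request:
apply_moves([
  [-1,[0,0,0.003],0],
  [-1,[0,0,0.007],0],
  [-1,[0,0,0.007],0],
  [-1,[0,0,0.007],0],
])

```text
time: 19.85
ee_pos: [0.5282, 0.1398, 0.1458]
tool_rot: [3.142, 0.007, 0.0]
ft_force: [0.7, 0.3, -1.9]
grip_width: 0.017
gripper_force: 78.4
```

```bash
python3 - <<'E'
from h import *
S=state();print({k:np.round(S[k],4) for k in("time","ee_pos","ft_force","ft_torque")})
q=snapshot("side");cv2.imwrite("pics/side6.png",q["frame"])
cv2.imwrite("pics/z6.png",np.hstack([cv2.resize(f[165:215,245:315][:, :],(398,284),interpolation=cv2.INTER_CUBIC) for f in (cv2.imread("pics/side0.png"),q["frame"])]))
E
```

```text
{'time': np.float64(19.85), 'ee_pos': array([0.5282, 0.1398, 0.1458]), 'ft_force': array([ 0.7452,  0.2838, -1.9305]), 'ft_torque': array([-0.0717, -0.003 ,  0.0066])}
```

View pics/z6.png

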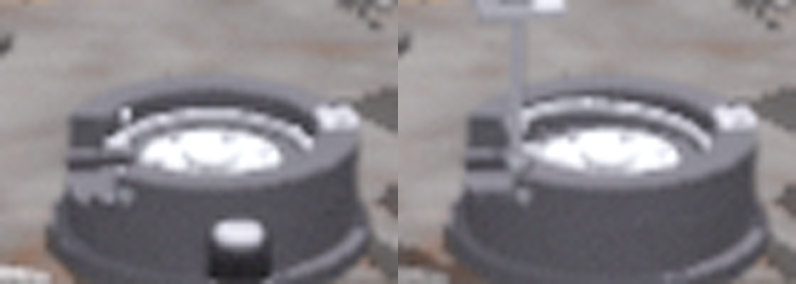

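The ring front is visibly raised: its far arc moved from crop row 120 to row 105, and the ring now slopes up to the front. I'll lift to the full 12 mm and measure.

Request:
apply_moves([
  [-1,[0,0,0.003],0],
  [-1,[0,0,0.006],0],
  [-1,[0,0,0.006],0],
  [-1,[0,0,0.006],0],
])

```text
time: 20.3
ee_pos: [0.5282, 0.1397, 0.147]
tool_rot: [3.142, 0.007, 0.0]
ft_force: [-0.4, -0.1, -2.3]
grip_width: 0.0171
gripper_force: 78.4
```

Request:
apply_moves([
  [-1,[0,0,0.003],0],
  [-1,[0,0,0.006],0],
  [-1,[0,0,0.006],0],
  [-1,[0,0,0.006],0],
])

```text
time: 20.7
ee_pos: [0.5282, 0.1398, 0.1481]
tool_rot: [3.142, 0.007, -0.0]
ft_force: [0.6, 0.2, -1.2]
grip_width: 0.0174
gripper_force: 78.4
```

```bash
python3 - <<'E'
from h import *
np.set_printoptions(linewidth=250)
S=state();print({k:np.round(S[k],4) for k in("time","ee_pos","ft_force","ft_torque")})
f1=snapshot("side")["frame"]
print(f1[176:206,254:296].mean(2).astype(int))
E
```

```text
{'time': np.float64(20.7), 'ee_pos': array([0.5282, 0.1398, 0.1481]), 'ft_force': array([ 0.5862,  0.2483, -1.1595]), 'ft_torque': array([ 0.0322, -0.0257,  0.0007])}
[[167 172 167 ... 164 163 162]
 [163 165 161 ... 164 164 165]
 [163 162 160 ... 163 163 162]
 ...
 [129  96  87 ...  87  87  87]
 [114  96  91 ...  87  86  83]
 [100  97  92 ...  85  85  84]]
```

```bash
python3 - <<'E'
from h import *
import sys
np.set_printoptions(linewidth=250,threshold=99999)
q=snapshot("side");f1=q["frame"]
print(f1[176:206,254:290].mean(2).astype(int))
for z in(.039,.048,.051,.054): print(z,"a",proj(q,[.5283,.1342,z]).round(1)-[254,176],"b",proj(q,[.5283,.1632,z]).round(1)-[254,176])
E
```

```text
[[169 171 168 163 159 156 154 152 153 155 154 154 152 153 161 163 164 164 165 166 166 166 163 162 160 158 155 154 153 154 155 158 159 159 159 161]
 [161 165 163 159 152 152 151 149 148 151 154 153 152 153 164 165 165 165 167 160 154 163 162 160 155 151 150 148 148 151 153 153 158 161 160 162]
 [164 160 160 158 156 154 154 153 153 154 154 153 153 154 165 165 162 161 159 154 145 154 154 151 150 146 146 146 146 147 148 150 153 151 153 155]
 [169 166 164 163 160 161 158 157 157 158 157 155 149 146 157 154 151 150 148 148 146 145 146 144 145 145 144 145 145 147 145 146 146 145 147 149]
 [167 167 164 164 160 160 160 160 159 157 155 152 149 136 147 144 145 145 145 141 142 140 136 132 129 129 130 127 121 127 127 127 133 136 141 143]
 [165 163 162 161 161 159 156 154 153 150 151 153 148 137 146 143 139 134 124 118 114 112 106 103  99  96  97  95  92  96  96  96 102 107 114 116]
 [162 163 162 160 159 157 151 146 146 143 146 152 149 130 127 122 107 103 101 114 114 117 115 117 110  93  92  87  84  87  87  85  83  84  86  86]
 [161 161 160 159 155 150 148 144 146 146 149 153 145 112 135 165 190 2
[... 2758 characters left out ...]
9  81  79  79  82  83  86  86  84  87  86  86  87  86  84  88  87  87  86  87  87  89  90  87  91  89  91  87]
 [128  97  91  72  74  77  78  77  80  78  81  82  83  86  87  87  84  87  86  87  87  85  87  89  87  88  89  91  92  93  90  87  89  91  89  87]
 [115  94  92  82  78  75  80  79  80  80  80  79  85  84  86  85  87  85  85  87  89  88  86  87  92  89  90  88  91  90  88  87  90  87  86  86]
 [ 98  98  90  86  76  76  77  81  79  82  83  82  83  83  83  82  84  86  89  88  86  88  88  90  88  87  90  90  90  85  87  86  87  87  88  86]]
0.039 a [[11.7 18.6]] b [[ 9.8 13.7]]
0.048 a [[11.7 14.9]] b [[ 9.8 10.1]]
0.051 a [[11.7 13.7]] b [[9.8 8.9]]
0.054 a [[11.6 12.4]] b [[9.7 7.7]]
```

Lug a's top is now at z ≈ 0.050 and lug b's at ≈ 0.051, so both are past the balls. A further 1 mm for margin, then I'll lower the foot clear, slide it back and look.

Request:
apply_moves([
  [-1,[0,0,0.003],0],
  [-1,[0,0,0.006],0],
  [-1,[0,0,0.006],0],
  [-1,[0,0,0.006],0],
])

```text
time: 21.2
ee_pos: [0.5282, 0.1398, 0.1493]
tool_rot: [-3.142, -0.007, -0.0]
ft_force: [0.5, -0.0, -2.1]
grip_width: 0.0168
gripper_force: 78.4
```

Request:
apply_moves([
  [-1,[0,0,-0.006],0],
  [-1,[0,0,-0.012],0],
  [-1,[0,0,-0.018],0],
  [-1,[0,0,-0.024],0],
  [-1,[0,0,-0.03],0],
  [-1,[0,0,-0.034],0],
  [-1,[0,0,-0.034],0],
  [-1,[0,0,-0.034],0],
])

```text
time: 22.0
ee_pos: [0.5282, 0.1398, 0.1425]
tool_rot: [3.142, 0.007, 0.0]
ft_force: [-0.0, -0.2, -2.1]
grip_width: 0.0169
gripper_force: 78.4
```

```bash
python3 - <<'E'
from h import *
import sys
np.set_printoptions(linewidth=250,threshold=99999)
q=snapshot("side");f1=q["frame"]
print(state()["ee_pos"],f1[180:200,262:290].mean(2).astype(int))
E
```

```text
[0.52818566 0.13977423 0.14255422] [[158 159 155 151 149 139 146 146 143 145 143 141 142 139 135 131 128 128 127 126 125 129 127 127 135 139 140 143]
 [151 151 149 153 148 140 143 142 138 132 124 119 115 112 107 105  98  95  96  94  91  98  96 100 105 108 116 117]
 [147 145 147 152 148 131 129 122 108 108 130 151 155 155 172 191 195 193 195 190 155 143 106  88  85  83  86  86]
 [147 146 147 152 144 110 122 167 191 197 191 190 183 177 182 194 196 197 200 201 184 184 191 198 195 184 173 109]
 [146 144 143 152 170 197 200 197 198 194 183 166 150 143 138 133 132 136 141 151 156 166 185 198 194 190 190 177]
 [124 122 134 152 179 208 199 169 136 115 115 105  97  96  96  91  90  95  98  98 102 110 114 124 127 134 150 171]
 [ 94 117 152 152 178 196 131  98  87  81  85  87  89  89  95  92  91  95  95  92  96  94  94  92  94  95 103 111]
 [ 87 121 160 153 167 173  99  94 109  92  93  96 109 131 131 130 129 141 163 162 164 164 153 131 130 128 120  96]
 [ 89 103 135 152 146 125  99  99 119 129 131 132 151 179 191 223 241 242 245 246 246 237 212 211 215 215 190 154]
 [ 87  86 114 153 142 102 107 
[... 535 characters left out ...]
 255 255]
 [ 81  98 142 166 160 162 123 149 150 155 166 184 206 227 235 224 196 203 187 183 193 192 196 215 235 245 236 230]
 [127 129 140 148 122 116 132 147 149 149 148 149 149 154 167 172 178 186 171 165 176 174 179 192 192 185 163 147]
 [146 146 141 117  99 110 123 125 132 135 141 143 146 146 146 147 148 147 146 146 147 146 148 147 147 147 148 147]
 [145 147 138 108  86  92  88  94 100 105 114 119 122 124 128 127 135 134 135 135 134 135 136 135 134 131 128 129]
 [121 120 115 113 129 124 100  83  84  86  89  92  93  95  98 100 106 105 103 105 107 107 108 107 104 101 101  97]
 [ 89  95  95 107 137 140 107  85  85  85  85  90  86  86  87  87  87  87  86  88  88  87  88  91  87  88  88  86]]
```

Request:
apply_moves([
  [-1,[0,0,-0.005],0],
  [-1,[0,0,-0.01],0],
  [-1,[0,0,-0.015],0],
  [-1,[0,0,-0.015],0],
  [-1,[0,0,-0.015],0],
])

```text
time: 22.55
ee_pos: [0.5282, 0.1398, 0.1395]
tool_rot: [3.142, 0.007, -0.0]
ft_force: [0.3, -0.6, -1.8]
grip_width: 0.0171
gripper_force: 78.4
```

```bash
python3 - <<'E'
from h import *
import sys
np.set_printoptions(linewidth=250,threshold=99999)
q=snapshot("side");f1=q["frame"]
S=state();print(S["ee_pos"],S["ft_force"],f1[181:197,262:290].mean(2).astype(int))
E
```

```text
[0.52818348 0.13977809 0.13951573] [-0.52120031  0.76815261 -1.33370259] [[153 150 149 153 148 140 146 143 139 131 124 119 113 111 107 103  97  99  94  93  94  95  97 101 106 107 113 118]
 [147 144 147 153 148 132 128 120 108 108 131 152 155 155 171 191 192 194 193 188 156 143 105  88  85  85  84  86]
 [145 148 147 153 142 110 121 165 192 199 190 188 181 176 183 195 196 197 200 202 183 184 191 199 194 183 173 109]
 [146 143 147 152 168 196 201 198 198 194 182 167 151 144 137 133 132 133 137 148 155 166 184 199 194 191 189 177]
 [122 122 132 152 180 209 199 168 136 113 114 105  97  97  93  91  92  94  97 100 101 106 114 126 125 135 147 173]
 [ 91 116 151 153 180 196 131  99  89  83  87  88  92  94  94  94  94  91  92  93  96  95  94  96  95  98 104 116]
 [ 85 122 159 152 168 173  97  99 108  92  93  95 108 130 132 132 130 140 162 163 163 164 153 128 131 129 118  95]
 [ 84 103 136 153 147 121  97  99 118 130 131 132 151 179 193 223 240 243 245 246 246 237 212 211 215 215 189 153]
 [ 87  89 116 152 142  98 105 129 136 167 199 219 228 191 223 255 255 255 255 255 255 253 212 222 240 254 250 244]
 [ 89  89 118 153 153 150 153 160 170 222 252 255 255 246 252 255 255 255 255 255 255 255 247 252 255 255 255 255]
 [108 110 121 151 156 186 211 213 223 255 255 255 255 255 255 248 255 255 255 255 255 255 255 255 255 254 255 255]
 [ 98 108 117 148 147 178 205 218 234 254 252 252 255 255 254 223 236 254 255 255 255 255 255 250 244 252 255 255]
 [ 82  76 111 152 148 139 145 177 195 211 211 223 244 255 255 239 198 219 232 239 243 242 232 226 236 255 255 255]
 [ 84 100 136 154 135 109 108 134 152 156 165 183 206 226 235 225 196 202 187 183 193 192 197 214 235 245 236 231]
 [124 130 143 147 115 118 127 134 150 148 148 148 147 155 166 171 178 187 170 164 174 175 180 191 192 186 163 145]
 [146 143 134 126  99 107 121 126 133 138 142 145 145 147 145 149 147 147 148 147 147 148 147 146 145 148 146 148]]
```

With the foot dropped another 3 mm the ring didn't follow, so both ends are resting on the balls. Now I'll slide the foot out from under and raise it between the ends.

Request:
apply_moves([
  [-1,[0,0.015,0],0],
  [-1,[0,0.03,0],0],
  [-1,[0,0.045,0],0],
  [-1,[0,0.06,0],0],
  [-1,[0,0.064,0],0],
  [-1,[0,0.064,0],0],
  [-1,[0,0.064,0],0],
])

```text
time: 23.3
ee_pos: [0.5282, 0.1524, 0.1395]
tool_rot: [3.141, 0.007, -0.0]
ft_force: [-0.5, -0.4, -1.7]
grip_width: 0.0168
gripper_force: 78.4
```

Request:
apply_moves([
  [-1,[0,0,0.01],0],
  [-1,[0,0,0.02],0],
  [-1,[0,0,0.03],0],
  [-1,[0,0,0.04],0],
  [-1,[0,0,0.05],0],
  [-1,[0,0,0.06],0],
  [-1,[0,0,0.06],0],
])

```text
time: 24.0
ee_pos: [0.5283, 0.1526, 0.1519]
tool_rot: [-3.141, -0.007, -0.001]
ft_force: [0.1, -1.2, -1.6]
grip_width: 0.0167
gripper_force: 78.4
```

Request:
apply_moves([
  [-1,[0,0,0.08],0],
  [-1,[0,0,0.2],0],
  [-1,[0,0,0.35],0],
  [-1,[0,0,0.48],0],
  [-1,[0,0,0.52],0],
  [-1,[0,-0.1,0.52],-0.03],
  [-1,[0,-0.25,0.52],-0.064],
  [-1,[0,-0.45,0.52],-0.064],
  [-1,[0,-0.65,0.52],-0.064],
  [-1,[-0.05,-0.85,0.52],-0.064],
  [-1,[-0.05,-1,0.52],-0.064],
])

```text
time: 25.1
ee_pos: [0.516, -0.0511, 0.2541]
tool_rot: [3.134, -0.2, -0.005]
ft_force: [0.8, 0.9, -1.6]
grip_width: 0.0172
gripper_force: 78.5
```

Request:
apply_moves([
  [-1,[0,-0.15,0],0],
  [-1,[0,-0.3,0],0],
  [-1,[0,-0.43,0],0],
  [-1,[0,-0.498,0],0],
  [-1,[0,-0.498,0],0],
  [-1,[0,-0.498,0],0],
  [-1,[0,-0.498,0],0],
  [-1,[0,-0.498,0],0],
  [-1,[0,-0.498,0],0],
])

```text
time: 26.0
ee_pos: [0.5183, -0.1461, 0.2556]
tool_rot: [-3.136, 0.191, -0.0]
ft_force: [0.3, -0.6, -1.5]
grip_width: 0.017
gripper_force: 78.5
```

```bash
python3 - <<'E'
from h import *
S=state();print({k:np.round(S[k],4) for k in("time","ee_pos","tool_rot","ft_force")})
s=snapshot("top");q=snapshot("side");f=s["frame"];g=cv2.cvtColor(f,cv2.COLOR_BGR2GRAY).astype(int)
roi=np.zeros_like(g,bool);roi[140:220,140:216]=1
for st,c,m in blobs((g>125)&roi,4): print(st,c.round(1))
cv2.imwrite("pics/z7.png",np.hstack([cv2.resize(f[140:220,135:225],(400,356),interpolation=cv2.INTER_CUBIC),cv2.resize(q["frame"][165:225,245:315],(400,356),interpolation=cv2.INTER_CUBIC)]))
# nut
print("shank/foot col check",proj(q,S["ee_pos"]-[0,0,.08]),[ (r,q["frame"][r,278:294].mean(1).astype(int).tolist()) for r in (175,185)])
E
```

```text
{'time': np.float64(26.0), 'ee_pos': array([ 0.5183, -0.1461,  0.2556]), 'tool_rot': array([-3.1356e+00,  1.9120e-01, -1.0000e-04]), 'ft_force': array([ 0.2996, -0.6027, -1.4654])}
[146 140   9  15  41] [148.9 144.6]
[189 146   3   6  11] [190.3 148.4]
[171 148  13   9  97] [177.1 152.2]
[143 150   2   4   5] [143.4 151.2]
[ 155  159   44   42 1119] [177.2 180.4]
[215 174   1  11  11] [215. 179.]
[214 200   2   5   8] [214.6 202. ]
[143 204  23  16 186] [151.4 213.2]
[203 215   2   5   7] [203.7 217.4]
[214 216   2   3   4] [214.2 217. ]
shank/foot col check [[285.88539714 184.22559075]] [(175, [167, 166, 164, 161, 159, 160, 155, 149, 156, 153, 149, 159, 159, 159, 159, 161]), (185, [90, 96, 99, 100, 104, 113, 120, 145, 156, 147, 145, 175, 191, 191, 195, 189])]
```

View pics/z7.png

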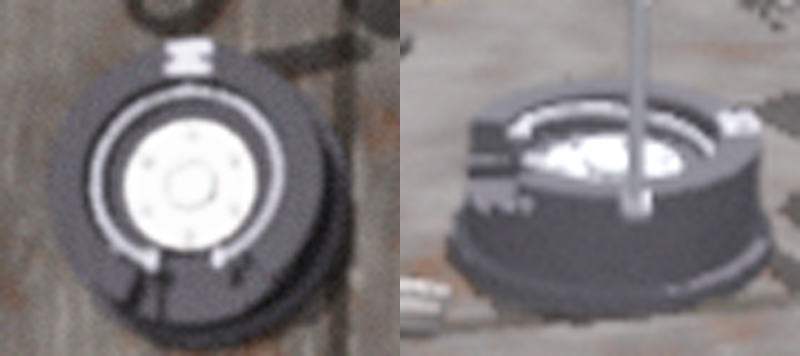

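The ring sits raised and centred, with both ends up at the rim and the tab still under the bridge. In the side crop the pick hangs at (638,200). Now lowering it into the block.

Request:
apply_moves([
  [-1,[0,0,-0.1],0],
  [-1,[0,0,-0.22],0],
  [-1,[0,0,-0.34],0],
  [-1,[0,0,-0.46],0],
  [-1,[0,0,-0.56],0],
  [-1,[0,0,-0.62],0],
  [-1,[0,0,-0.66],0],
  [-1,[0,0,-0.67],0],
  [-1,[0,0,-0.67],0],
  [-1,[0,0,-0.67],0],
])

```text
time: 27.1
ee_pos: [0.5188, -0.1471, 0.1223]
tool_rot: [3.135, -0.194, 0.002]
ft_force: [-0.4, -0.7, -0.9]
grip_width: 0.0168
gripper_force: 78.5
```

Request:
apply_moves([
  [-1,[0,0,-0.01],0],
  [-1,[0,0,-0.02],0],
  [-1,[0,0,-0.024],0],
  [-1,[0,0,-0.024],0],
  [-1,[0,0,-0.024],0],
])

```text
time: 27.6
ee_pos: [0.5182, -0.147, 0.1167]
tool_rot: [3.136, -0.194, -0.0]
ft_force: [0.7, 0.8, -1.4]
grip_width: 0.0171
gripper_force: 78.5
```

Request:
apply_moves([
  [-1,[0,0,-0.003],0],
  [-1,[0,0,-0.006],0],
  [-1,[0,0,-0.006],0],
  [-1,[0,0,-0.006],0],
])

```text
time: 28.0
ee_pos: [0.5183, -0.147, 0.116]
tool_rot: [3.136, -0.194, 0.001]
ft_force: [-1.9, 1.6, 6.5]
grip_width: 0.0167
gripper_force: 79.7
```

The collar is down on the wood with about 8 N of contact. Release and withdraw straight up.

Request:
apply_moves([
  [-1,[0,0,0.002],0],
  [0.3,[0,0,0.002],0],
  [0.3,[0,0,0.002],0],
  [0.3,[0,0,0.002],0],
  [0.3,[0,0,0.002],0],
  [0.3,[0,0,0.002],0],
  [0.3,[0,0,0.05],0],
  [0.3,[0,0,0.15],0],
  [0.3,[0,0,0.35],0],
  [0.3,[0,0,0.55],0],
  [0.3,[0,0,0.7],0],
  [0.3,[0,-0.2,0.8],0],
  [0.3,[0,-0.4,0.8],0],
  [0.3,[0,-0.6,0.8],0],
  [0.3,[0,-0.8,0.8],0],
  [0.3,[0,-1,0.8],0],
  [0.3,[0,-1,0.8],0],
  [0.3,[0,-1,0.8],0],
])

```text
time: 29.8
ee_pos: [0.5177, -0.3479, 0.2758]
tool_rot: [-3.135, 0.197, 0.0]
ft_force: [0.2, 0.7, -0.3]
grip_width: 0.0556
gripper_force: 0.0
```

```bash
python3 - <<'E'
from h import *
S=state();print({k:np.round(S[k],4) for k in("time","ee_pos","ft_force","grip_width")})
s=snapshot("top");q=snapshot("side")
a=cv2.imread("pics/top0.png");b=cv2.imread("pics/side0.png")
d=np.abs(s["frame"].astype(int)-a).max(2)>40;e=np.abs(q["frame"].astype(int)-b).max(2)>40
for n,m in(("top",d),("side",e)): print(n,[(x[0].tolist()) for x in blobs(m,6)])
sat=s["frame"].max(2).astype(int)-s["frame"].min(2);g=cv2.cvtColor(s["frame"],cv2.COLOR_BGR2GRAY).astype(int)
roi=np.zeros_like(g,bool);roi[180:220,315:355]=1
for st,c,m in blobs((sat<45)&(g>110)&roi): print(st,c.round(1))
np.set_printoptions(linewidth=250,threshold=99999)
print(q["frame"][178:200,258:282].mean(2).astype(int))
E
```

```text
{'time': np.float64(29.8), 'ee_pos': array([ 0.5177, -0.3479,  0.2758]), 'ft_force': array([ 0.2239,  0.732 , -0.2914]), 'grip_width': np.float64(0.0556)}
top [[459, 64, 101, 118, 4996], [155, 162, 12, 25, 63], [507, 177, 10, 8, 25], [182, 186, 16, 17, 66], [323, 189, 17, 19, 93], [338, 192, 7, 11, 30], [166, 195, 5, 3, 10], [168, 200, 3, 3, 9], [343, 205, 2, 6, 8], [326, 208, 7, 2, 10], [437, 228, 29, 11, 172], [434, 246, 34, 64, 657]]
side [[299, 0, 75, 189, 6506], [291, 3, 8, 56, 389], [0, 92, 26, 84, 1002], [263, 182, 34, 12, 125], [282, 205, 6, 4, 9], [0, 212, 15, 8, 36], [275, 231, 8, 8, 23], [295, 232, 2, 6, 6], [277, 245, 7, 2, 11], [267, 336, 17, 36, 333], [192, 372, 78, 48, 1494], [154, 413, 36, 7, 144], [146, 414, 4, 6, 16], [247, 416, 25, 4, 43]]
[325 190  20  21 231] [334.3 200. ]
[[159 156 155 153 152 154 157 161 163 165 166 164 162 161 161 157 146 153 154 155 149 148 148 147]
 [162 161 161 159 158 159 159 160 161 159 157 154 153 151 151 148 147 146 146 146 144 146 144 145]
 [164 162 160 159 161 160 155 151 152 151 146 146 146 147 146 144 143 140 136 133 132 128 129 126
[... 1183 characters left out ...]
5 255]
 [ 82  81  79  82  79  79  79  81 104 131 153 178 197 212 212 224 246 255 255 240 198 219 234 241]
 [ 77  78  81  81  83  84  85 103 126 131 144 151 152 157 168 183 207 228 237 227 196 204 188 186]
 [127 126 126 129 127 127 124 120 135 140 146 149 150 150 149 147 149 155 167 170 178 188 172 167]
 [150 149 149 149 148 147 140 116 100 110 122 127 134 138 142 143 146 148 150 150 149 149 148 149]
 [149 149 147 150 148 145 139 107  91  94  91  95 104 107 115 120 121 129 131 131 137 137 138 135]
 [148 148 146 145 147 146 138 124 130 126 102  86  87  86  85  93  94  99  99 104 106 107 106 109]
 [134 146 135 118 128 148 154 123 139 138 109  84  86  87  87  90  88  85  86  87  87  90  88  89]]
```

Both lugs sit about 8–9 mm above seated, the pick stands upright within about 2 mm of where it started, the nut is unmoved, and the arm is clear. Handing in.

```bash
python3 -c "
from plant import *
print(job_done())"
```

```text
the job is handed in; nothing more can be done
None
```

I handed the job in at about 30 s: both ring ends rest up on the spring balls with the tab under its bridge, and the pick is back upright in its block; `job_done()` returned no verdict. The thinnest margin is the ends' height, which the side camera puts at roughly 44 mm against the 43 mm limit.

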